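# Turn the inlay panel face down with the spatula

### The arm

A 6-joint arm with a two-finger parallel gripper is mounted at the origin on the work surface. World frame = base frame: x ahead of the robot, y to its left, z up, the work surface at z = 0. Lengths are in m, angles in rad, forces in N, time in s.
With the tool pointing down it reaches from about 0.4 to 0.825 m from the base axis. Payload 7 kg.
Tool frame: the origin (TCP) lies at the very end of the fingers, on their centre line; the grasp point (between the pads) lies 19 mm behind it; z points along the fingers, y is the line along which they close (so a half turn about z gives the same grasp; the last joint's range is limited). The gripper opens to 88 mm and grips with 3 to 60 N. Pads are 19 mm wide; open, the fingers measure 130 mm over their backs; the gripper's body (78 mm by 193 mm) begins 47 mm behind the grasp point.
Start: joints at [-0.96, 0.359, 0.012, 0, -1.224, -0.288], TCP at [0.214, -0.64, 0.227] pointing down, gripper open.
Joint ranges: [-3.07, 3.07], [-1.43, 2.12], [-1.02, 1.25], [-3.03, 1.67], [-3.05, -0], [-3.03, 3.03]. Speed limits (rad/s): [2.39, 2.39, 3.01, 3.14, 3.14, 3.14].

### API

Orientations are given as [roll, pitch, yaw] about the fixed x, y, z axes, in that order (R = Rz(yaw) Ry(pitch) Rx(roll)).
In Python, from station import arm gives the robot as it stands.
- The arm moves only by the tool step_arm, never from a script. Its argument "rows" is a list of rows, each a list of 5 numbers: the shift along the world's x, y, z in m, then the turn about the world's z in rad, then the finger opening in m, from 0 to 0.0876. In form: [[x, y, z, spin, gripper], ...]. A call has 1 to 20 rows; each row is the pose to reach, as a shift and turn from the pose commanded when the call began; what a row does not reach only later rows make up. A row lasts 1/10 s, in which the tool goes at most 50 mm and 8.59 degrees, less where a joint would pass 70% of its speed; a pose out of reach is approached as far as the arm can. A call with a gripper value outside its range is refused whole. The fingers move at their own pace and stop on an object; "newtons" is the grip in N (left out, the last holds). Time passes only in rows, so rows that repeat a pose let the fingers close. It gives the time, the measured TCP pose, the force, the opening and the grip force at its end, in the units of the state.
- arm.get_state(): the state, without advancing time (a new reading comes with each control period).
- arm.grab_frame(name): name is "side" or "top" or "wrist"; returns a dict with "color" (400x640x3 uint8, blue, green, red), "vfov" (degrees; the focal length in pixels is half the picture's height over the tangent of half this angle, whatever the lens; pixels are square), "cx", "cy" (the principal point, pixels), "k1" (the pictures are not rectified: a ray, as slopes to the right and down, at radius r is drawn at 1 + k1 r^2 times it, then the intrinsics apply), "rvec" (rotation vector, rad) and "tvec" (3), from world to camera coordinates, as OpenCV has them. Camera axes: x right, y down, z forward; pixel columns grow to the right and rows downward; lengths in m; the calibration is good to about 2 mm. A picture is of the moment at which its call begins. There is no depth.
- arm.job_done(): hands the job in; it is judged then, once.
The state is a dict: "t": time; "q": joint angles; "qd": joint speeds; "joint_efforts": joint torques, N m; "eef_pos": TCP position; "ee_rot": TCP orientation; "force": force on the tool from outside, world axes, zero at the start; "moment": the same for the moment, N m; "width": finger opening in m; "gripper_force": force on a finger pad.
Only numpy, scipy, OpenCV 4.12 (cv2) and the standard library are available. Lean on these libraries where they do the work, as an engineer would, in place of code of your own. Each camera call takes 0.05 s, during which the arm holds its last target. There are 200 camera calls.

### The job

Take the spatula from its tray, lift the blue inlay panel off the curing rack on its blade and turn it over with one brisk turn of the wrist, low over the felt pad, so that it ends lying flat in the middle of the pad, white back up. Its finish marks easily, so never touch the panel with the gripper. Then lay the spatula back in its tray as it was, and leave everything else on the bench where it is.

Things in the scene. Friction and masses are not known exactly. Their poses are not given: they have to be found in the camera images.
- panel_mid (a point): Centre of the loose resin panel: a stiff plate 80 (x) by 110 (y) by 6 mm, about 70 g, front deep blue with brass and pearl inlay, back white. z points out of the blue front (up at the start). It starts on the curing rack, centred and square to it within 6 mm and 0.06 rad; its 110 mm side bridges the rails.
- panel: The same panel; origin at the centre of its white back face, axes as above. Friction holds it on the blade up to a slope of about 20 degrees; much steeper and it slides. The felt grips an edge set down on it (it may still creep some 20 mm as the panel tips over), so the panel can be rolled over that edge.
- rack: Fixed wooden curing rack; origin under its centre on the bench. Base board 116 (x) by 136 (y) by 8 mm; two rails along x, 96 mm long, 16 mm wide, at y = +-49 mm, tops 36 mm above the bench. The gap between them, 82 mm wide and 28 mm high, is open at both ends: the blade goes in from the -x end (towards the robot), under the panel. The pliers lie 0.10 m beyond.
- spatula: Loose cranked spatula, 150 g, 255 mm long. Origin at the underside of the blade's middle; x points to its tip, z out of its upper face. Flat steel blade 62 mm wide (y), 2.6 mm thick, x = -55 to +50 mm, no rims. A steel neck (x = -56 to -80 mm) rises to the handle: a round dark wooden bar 24 mm thick, parallel to the blade, axis 55 mm above its underside, x = -95 to -205 mm.
- spatula_grip (a point): Point on the handle's axis to grip, at x = -125, y = 0, z = 55 mm in the spatula's frame; 67 mm above the bench in the tray; axes as the spatula's. The round handle can be gripped with the hand leaning to either side: leaning one way at the grasp and the other way at the end turns the blade 90 degrees and more about the handle. 60 N holds it firmly; it sags little under the panel.
- tray: Fixed wooden tray of the spatula; origin on the bench under the middle of the blade as it lies there, x along the spatula. Board 12 mm thick, 96 mm wide, x = -215 to +60 mm; the blade lies flat on it. A block (x = -189 to -167 mm) carries the handle's end in a notch 38 mm wide, its cheeks up to 67 mm above the bench. The jar stands about 0.10 m beyond.
- tray_grip (a point): Where spatula_grip is while the spatula lies properly in its tray (within 5 mm along it): 67 mm above the bench; axes as the tray's.
- pad (a point): Centre of the top of the grey felt pad (180 by 180 mm) on a fixed marble slab 200 by 200 mm; the pad's top is 22 mm above the bench; x and y along its sides.
- pliers: Bystander: red-handled pliers, 115 mm long, 14 mm high, lying flat; origin below the pivot.
- ruler: Bystander: steel ruler 200 by 30 by 3 mm; origin under its centre.
- bowl: Bystander: blue bowl with stones, 80 mm wide, 34 mm high; origin under its centre.
- jar: Bystander: amber jar with a dark lid, 54 mm wide, 70 mm high; origin under its centre.
- ring_cone: Bystander: dark wooden ring cone on a round foot 68 mm wide, 118 mm high; origin under its centre.
- hammer: Bystander: bench hammer 200 mm long, lying down; origin under its centre.
- polish_bar: Bystander: green polishing bar 85 by 50 by 30 mm; origin under its centre.

How it is judged:
On the way, in this order (a step that is already met when the one before it is completed fails the run):
1. the panel is carried level on the spatula, clear of the rack (contact force between spatula and panel above 0.2 N and z of panel_mid in the frame of rack above 0.055 m and angle between panel_mid's own z axis and vertical below 0.35 rad), for 0.2 s.
2. the spatula turns it over in one brisk turn (more than 0.4 rad/s, the panel steep on the blade) (contact force between spatula and panel above 0.05 N and angle between panel_mid's own z axis and vertical above 0.8 rad and angular speed of spatula above 0.4 rad/s).
3. the panel lies flat on the pad, white back up, and the spatula is clear of it (angle between panel_mid's own z axis and vertical above 2.97 rad and z of panel_mid in the frame of pad between 0 and 0.008 m and horizontal distance between panel_mid and pad below 0.05 m and contact force between spatula and panel below 0.02 N), for 0.3 s.
At the end, for the whole second after the job is handed in: The panel lies flat (within 10 degrees) on the felt pad, white back up, its centre within 50 mm of the pad's; the spatula lies level in its tray, blade up as at first, its grip within 25 mm of its place and within 11 degrees of the tray's line; both at rest (angle between panel_mid's own z axis and vertical above 2.97 rad and z of panel_mid in the frame of pad between 0 and 0.008 m and horizontal distance between panel_mid and pad below 0.05 m and linear speed of each of panel, spatula below 0.02 m/s and distance between spatula_grip and tray_grip below 0.025 m and angle between spatula's own z axis and vertical below 0.12 rad and angle between the x axis of spatula and the x axis of tray, either way round below 0.2 rad); the robot touches nothing.
It fails at once if the gripper or arm touches the panel (contact force between any of the fingers, the arm and panel above 0.5 N).
It fails at once if the panel is turned over high above the pad (steep with its centre more than 0.15 m above the pad) (angle between panel_mid's own z axis and vertical above 1 rad and z of panel_mid in the frame of pad above 0.15 m).
It fails at once if a bystander is pushed more than 30 mm (distance of any of pliers, ruler, bowl, jar, ring_cone, hammer, polish_bar from where it was at the start of the episode above 0.03 m).
It also fails if it takes over 67 s, if anything falls off the work surface, if the arm or the gripper's body presses on something with over 40 N, if the wrist force passes 120 N, or if a joint passes its speed limit or range.

## Working session

There is one attempt and no reset: what is moved stays moved. The work goes in short steps, Python scripts to look and compute and a tool call to move; the robot and the scene stay as the last step left them, time stands still between calls to the robot, and variables do not carry over. Pictures are saved under pics/ and viewed, at most 10 in all, crops included, and the job is handed in when it is done.

Besides the shell and the picture viewer there is one more tool, called after "Emit:" by a JSON object that holds its "name" and its "arguments". step_arm: Moves the arm, as the interface text tells. Its arguments: {"type":"object","properties":{"rows":{"type":"array"},"newtons":{"type":"number"}},"required":["rows"]}

```bash
ls; mkdir -p pics; cat > h.py <<'E'
import numpy as np, cv2, pickle
from station import arm
def K(f):
    fl=200/np.tan(np.radians(f["vfov"])/2); return np.array([[fl,0,f["cx"]],[0,fl,f["cy"]],[0,0,1.]])
def D(f): return np.array([f["k1"],0,0,0,0.])
def ray(f,px):
    u=cv2.undistortPoints(np.array([[px]],float),K(f),D(f))[0,0]
    R=cv2.Rodrigues(np.array(f["rvec"],float))[0]; t=np.array(f["tvec"],float).ravel()
    return -R.T@t, R.T@np.array([u[0],u[1],1.])
def onz(f,px,z):
    c,d=ray(f,px); return c+d*(z-c[2])/d[2]
def tri(l):
    A=np.zeros((3,3));b=np.zeros(3)
    for f,p in l:
        c,d=ray(f,p); d=d/np.linalg.norm(d); M=np.eye(3)-np.outer(d,d); A+=M;b+=M@c
    return np.linalg.solve(A,b)
def proj(f,P):
    return cv2.projectPoints(np.array(P,float).reshape(-1,3),np.array(f["rvec"],float),np.array(f["tvec"],float),K(f),D(f))[0].reshape(-1,2)
def grab(n,save):
    f=arm.grab_frame(n); cv2.imwrite(f"pics/{save}.png",f["color"]); pickle.dump(f,open(f"pics/{save}.pkl","wb")); return f
def load(s): return pickle.load(open(f"pics/{s}.pkl","rb"))
E
python3 - <<'E'
from h import *
for n in("top","side"):
    f=grab(n,n+"0"); c,d=ray(f,(320,200)); print(n,f["vfov"],f["k1"],c,d)
print(arm.get_state())
E
```

```text
pics
top 46.877500502965724 0.0027790775797289263 [4.09635721e-01 1.02178496e-04 1.62074006e+00] [ 0.09798788 -0.02302988 -0.99494806]
side 55.990616058516935 -0.045115472446704705 [0.37259882 0.83095377 0.98113384] [ 0.15037944 -0.67613391 -0.72127684]
{'t': 0.1, 'q': array([-9.59918352e-01,  3.59364819e-01,  1.11623656e-02, -3.45521906e-04,
       -1.22411274e+00, -2.88102433e-01]), 'qd': array([-0.00019465,  0.0002457 ,  0.00204553,  0.00200401,  0.00188624,
       -0.00057006]), 'joint_efforts': array([-5.79594744e-04, -5.84161949e+01,  2.93751544e+01,  7.01551616e+00,
        1.02000881e-02, -6.11852806e-05]), 'eef_pos': array([ 0.21395711, -0.63972694,  0.22568284]), 'ee_rot': array([ 3.14004409e+00, -1.20164554e-04, -2.81893467e+00]), 'force': array([-0.06836264,  0.32398442, -0.14081921]), 'moment': array([-0.03083061, -0.00137019, -0.02683621]), 'gripper_force': 0.0, 'width': 0.08792676046448562}
```

View pics/top0.png

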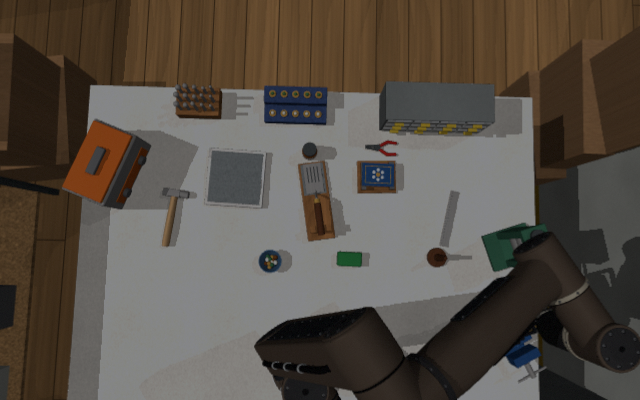

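View pics/side0.png

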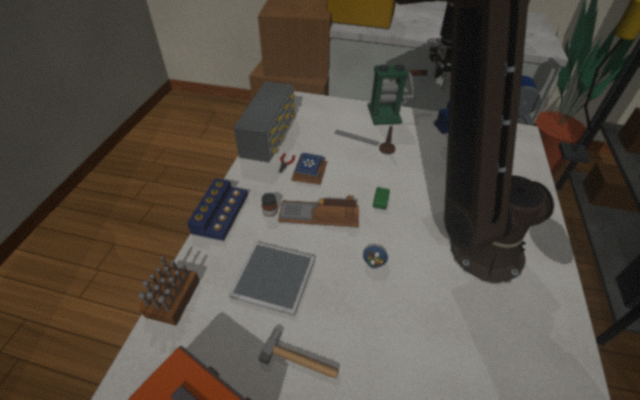

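```bash
python3 - <<'E'
from h import *
f=load("top0"); g=load("side0")
a=cv2.resize(f["color"][135:245,200:400],(800,440),interpolation=cv2.INTER_CUBIC)
cv2.imwrite("pics/c1.png",cv2.convertScaleAbs(a,alpha=1.5))
b=cv2.resize(g["color"][145:315,225:385],(640,680),interpolation=cv2.INTER_CUBIC)[:600]
cv2.imwrite("pics/c2.png",cv2.convertScaleAbs(b,alpha=1.5))
for n,p,z in [("pad",(236,178),.022),("tray",(317,200),.012),("grip",(319,215),.067),("panel",(377,177),.04),("pl",(382,148),0),("jar",(309,150),.07),("ham",(173,215),0),("bowl",(270,261),0.03),("pol",(349,259),.03)]: print(n,onz(f,p,z).round(3))
E
```

```text
pad [0.637 0.258 0.022]
tray [ 0.568 -0.027  0.012]
grip [ 0.512 -0.034  0.067]
panel [ 0.65  -0.232  0.04 ]
pl [ 0.762 -0.255  0.   ]
jar [0.733 0.006 0.07 ]
ham [0.504 0.476 0.   ]
bowl [0.353 0.129 0.03 ]
pol [ 0.366 -0.141  0.03 ]
```

View pics/c1.png

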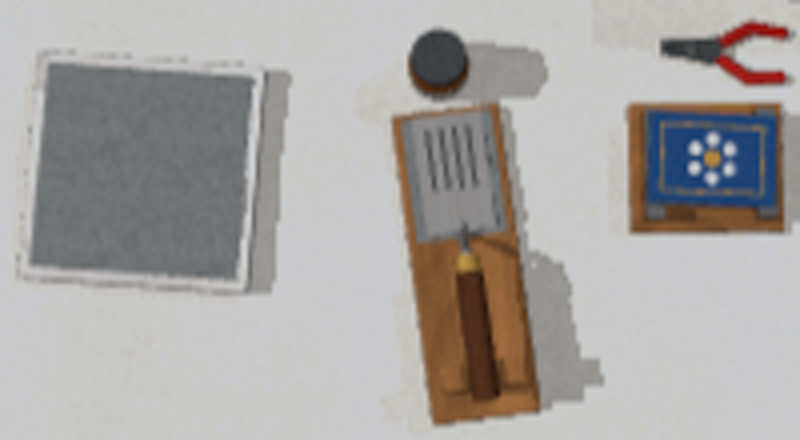

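View pics/c2.png

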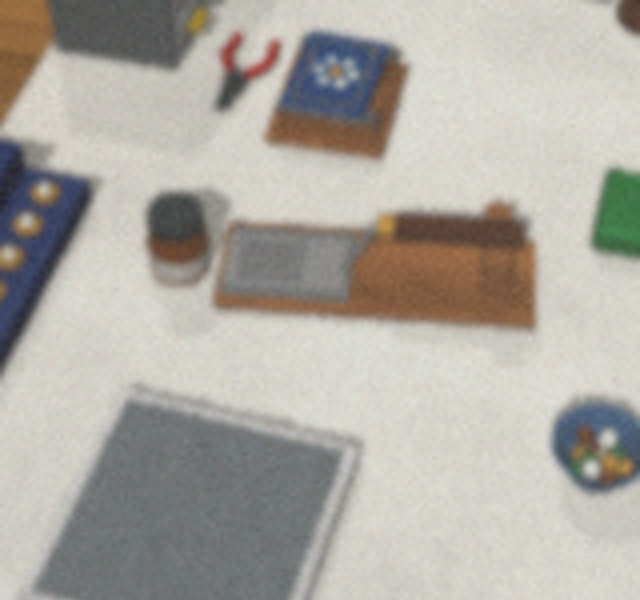

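```bash
python3 - <<'E'
from h import *
f=load("top0"); g=load("side0")
T=lambda x,y:(200+x/4-.375,135+y/4-.375); S=lambda x,y:(225+x/4-.375,145+y/4-.375)
def quad(n,l,z):
    P=np.array([onz(f,T(*p),z) for p in l]); print(n,P[:,:2].round(4).tolist(),"mid",P.mean(0).round(4))
    e1=(P[1]-P[0]+P[2]-P[3])/2; e2=(P[2]-P[1]+P[3]-P[0])/2; 
    for e in(e1,e2): print("  len",np.linalg.norm(e).round(4),"ang",np.degrees(np.arctan2(e[1],e[0])).round(2))
quad("tray",[(393,117),(500,103),(538,411),(433,424)],.012)
quad("panel",[(650,110),(778,120),(772,207),(647,203)],.042)
quad("rack",[(630,104),(781,104),(783,231),(631,232)],.008)
quad("pad",[(48,62),(255,78),(240,280),(29,264)],.022)
quad("blade",[(412,122),(487,109),(504,234),(417,242)],.0146)
for n,a,b in[("flower",(712,158),(336,72)),("brass",(470,275),(393,229)),("tail",(486,398),(527,232)),("jar",(438,57),(176,212)),("padc",(255,78),(345,448)),("padc2",(48,62),(130,402))]:
    p=tri([(f,T(*a)),(g,S(*b))]); print(n,p.round(4),proj(f,p)-T(*a))
print(arm.get_state()['t'])
E
```

```text
tray [[0.6942, 0.0438], [0.7092, -0.0503], [0.4387, -0.0892], [0.4253, 0.0018]] mid [ 0.5668 -0.0235  0.012 ]
  len 0.0937 ang -81.28
  len 0.2727 ang -171.48
panel [[0.7009, -0.1798], [0.695, -0.2913], [0.6187, -0.2866], [0.6194, -0.1783]] mid [ 0.6585 -0.234   0.042 ]
  len 0.11 ang -91.72
  len 0.0789 ang 177.75
rack [[0.7121, -0.1658], [0.7156, -0.3002], [0.6021, -0.3027], [0.5978, -0.1684]] mid [ 0.6569 -0.2343  0.008 ]
  len 0.1344 ang -88.34
  len 0.1139 ang -178.73
pad [[0.7333, 0.3468], [0.7239, 0.1654], [0.5458, 0.1723], [0.5552, 0.3552]] mid [0.6395 0.26   0.022 ]
  len 0.1824 ang -92.95
  len 0.1783 ang 177.54
blade [[0.6897, 0.0269], [0.7031, -0.0389], [0.5925, -0.0563], [0.5836, 0.0198]] mid [ 0.6422 -0.0121  0.0146]
  len 0.0718 ang -81.07
  len 0.109 ang -173.56
flower [ 0.6592 -0.2348  0.0389] [[0.04729972 0.41554784]]
brass [ 0.5524 -0.0264  0.06  ] [[-0.020991   -0.23387307]]
tail [ 0.4447 -0.0423  0.0691] [[0.02701201 0.82788146]]
jar [0.7363 0.005  0.0654] [[0.07298035 0.42186481]]
padc [0.6323 0.1651 0.0278] [[-0.98035455 25.61231944]]
padc2 [0.6741 0.3018 0.2083] [[1.20237359 6.86572434]]
0.1
```

Emit:
{"name": "step_arm", "arguments": {"rows": [[0.306,0.6095,-0.09,-0.176,0.0876],[0.306,0.6095,-0.09,-0.176,0.0876],[0.306,0.6095,-0.09,-0.176,0.0876],[0.306,0.6095,-0.09,-0.176,0.0876],[0.306,0.6095,-0.09,-0.176,0.0876],[0.306,0.6095,-0.09,-0.176,0.0876],[0.306,0.6095,-0.09,-0.176,0.0876],[0.306,0.6095,-0.09,-0.176,0.0876],[0.306,0.6095,-0.09,-0.176,0.0876],[0.306,0.6095,-0.09,-0.176,0.0876],[0.306,0.6095,-0.09,-0.176,0.0876],[0.306,0.6095,-0.09,-0.176,0.0876],[0.306,0.6095,-0.09,-0.176,0.0876],[0.306,0.6095,-0.09,-0.176,0.0876],[0.306,0.6095,-0.09,-0.176,0.0876],[0.306,0.6095,-0.09,-0.176,0.0876],[0.306,0.6095,-0.09,-0.176,0.0876]]}}

```text
t: 1.8
eef_pos: [0.5195, -0.0312, 0.1364]
ee_rot: [-3.142, -0.001, -2.995]
force: [0.8, -0.4, -0.2]
width: 0.0874
gripper_force: 0.0
```

```bash
python3 - <<'E'
from h import *
s=arm.get_state(); print(s['t'],s['eef_pos'],s['ee_rot'],s['q'],s['width'])
f=grab("wrist","w0"); g=grab("side","side1")
# overlay predicted spatula
o=np.array([.6435,-.0122,.012]); a=np.radians(8.4); R=np.array([[np.cos(a),-np.sin(a),0],[np.sin(a),np.cos(a),0],[0,0,1]])
P=[o+R@np.array(p) for p in [(.05,.031,.0026),(.05,-.031,.0026),(-.055,-.031,.0026),(-.055,.031,.0026),(-.095,0,.055),(-.125,0,.055),(-.205,0,.055)]]
im=f["color"].copy()
for p in proj(f,P): cv2.circle(im,(int(p[0]),int(p[1])),4,(0,0,255),1)
cv2.imwrite("pics/w0o.png",cv2.convertScaleAbs(im,alpha=1.4))
E
```

```text
1.8 [ 0.51949536 -0.03115119  0.13639372] [-3.14159225e+00 -7.08328057e-04 -2.99513371e+00] [ 3.17454155e-01  1.86044398e-01 -4.50467032e-01 -1.49306661e-04
 -9.34982969e-01 -1.74170283e+00] 0.08742408476618295
```

View pics/w0o.png

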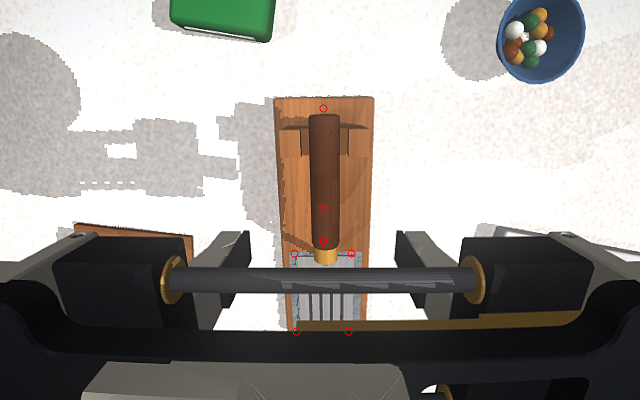

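Emit:
{"name": "step_arm", "arguments": {"rows": [[0,0,-0.04,0,0.0876],[0,0,-0.07,0,0.0876],[0,0,-0.089,0,0.0876],[0,0,-0.089,0,0.0876],[0,0,-0.089,0,0.0],[0,0,-0.089,0,0.0],[0,0,-0.089,0,0.0],[0,0,-0.089,0,0.0],[0,0,-0.089,0,0.0],[0,0,-0.089,0,0.0],[0,0,-0.089,0,0.0],[0,0,-0.089,0,0.0]], "newtons": 60}}

```text
t: 3.1
eef_pos: [0.5201, -0.0306, 0.0475]
ee_rot: [-3.142, -0.0, -2.995]
force: [-0.9, -0.6, -0.3]
width: 0.0292
gripper_force: 0.0
```

Emit:
{"name": "step_arm", "arguments": {"rows": [[0,0,0,0,0.0],[0,0,0,0,0.0],[0,0,0.03,0,0.0],[0,0,0.06,0,0.0],[0,0,0.09,0,0.0],[-0.03,-0.04,0.09,-0.03,0.0],[-0.06,-0.08,0.09,-0.07,0.0],[-0.09,-0.12,0.09,-0.11,0.0],[-0.12,-0.16,0.09,-0.147,0.0],[-0.127,-0.204,0.09,-0.147,0.0],[-0.127,-0.204,0.09,-0.147,0.0],[-0.127,-0.204,0.09,-0.147,0.0],[-0.127,-0.204,0.09,-0.147,0.0]]}}

```text
t: 4.4
eef_pos: [0.393, -0.2342, 0.1374]
ee_rot: [3.141, -0.0, 3.141]
force: [0.8, 0.8, -1.9]
width: 0.023
gripper_force: 59.9
```

```bash
python3 - <<'E'
from h import *
s=arm.get_state(); print(s['t'],s['eef_pos'],s['ee_rot'],s['q'],s['width'],s['gripper_force'],s['force'])
f=grab("side","s2"); g=grab("top","t2")
a=cv2.resize(f["color"][110:230,250:450],(800,480),interpolation=cv2.INTER_CUBIC)
b=cv2.resize(g["color"][135:260,290:450],(640,500),interpolation=cv2.INTER_CUBIC)
def mark(im,F,off,P,c):
    for p in proj(F,P):
        cv2.circle(im,tuple(((p-off)*4+1.5).astype(int).tolist()),5,c,1)
o=np.array([s['eef_pos'][0]+.125,s['eef_pos'][1],s['eef_pos'][2]+.019-.055])
P=[o+np.array(p) for p in [(.05,.031,.0026),(.05,-.031,.0026),(-.055,-.031,.0026),(-.055,.031,.0026),(-.205,0,.055)]]
mark(a,f,np.array([250,110]),P,(0,0,255)); mark(b,g,np.array([290,135]),P,(0,0,255))
im=np.vstack([cv2.resize(a,(700,420)),np.zeros((0,700,3),np.uint8)]); 
cv2.imwrite("pics/s2o.png",cv2.convertScaleAbs(a,alpha=1.5)); cv2.imwrite("pics/t2o.png",cv2.convertScaleAbs(b,alpha=1.5))
l=cv2.resize(a,(500,300)); r=cv2.resize(b,(384,300))
c=np.zeros((600,800,3),np.uint8); c[:300,:500]=l; c[300:,:384]=r; 
cv2.imwrite("pics/c3.png",cv2.convertScaleAbs(c,alpha=1.5))
E
```

```text
4.4 [ 0.39303069 -0.23424714  0.13735243] [ 3.14135311e+00 -4.21085334e-04  3.14125151e+00] [-1.05091536e-01  8.06107676e-02 -5.76048318e-01 -2.45109624e-04
 -9.14581080e-01 -1.46589639e+00] 0.02299268022834867 59.93730425834656 [ 0.83080831  0.75609015 -1.87256077]
```

View pics/s2o.png

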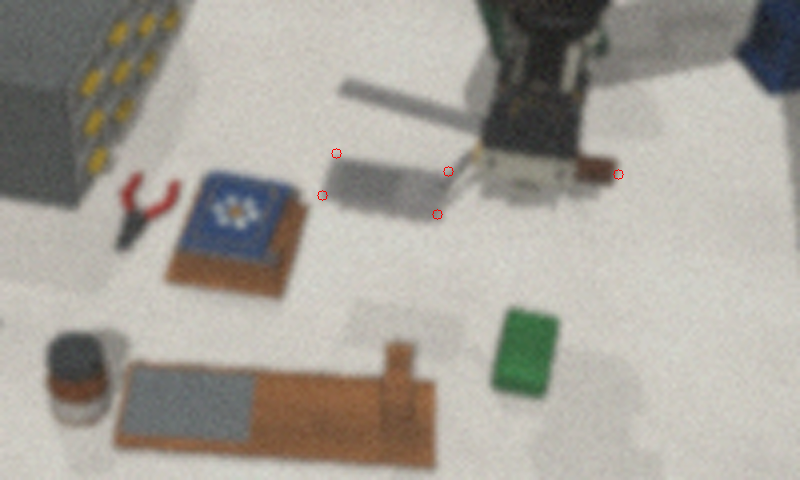

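```bash
cat > fit.py <<'E'
from h import *
from scipy.optimize import differential_evolution
def quadP(g,yaw,p):  # g: grip point; p: pitch(nose down +), roll, slide along handle
    pitch,roll,sl=p
    R=cv2.Rodrigues(np.array([0,0,yaw]))[0]@cv2.Rodrigues(np.array([0,pitch,0.]))[0]@cv2.Rodrigues(np.array([roll,0,0.]))[0]
    P=np.array([(.05,.031,.0026),(.05,-.031,.0026),(-.055,-.031,.0026),(-.055,.031,.0026)])-np.array([-.125+sl,0,.055])
    return g+P@R.T
def cost(p,views,g,yaw):
    c=0; P=quadP(g,yaw,p); m=P.mean(0)
    for F,im in views:
        q=proj(F,P); cen=q.mean(0)
        def mask(s):
            M=np.zeros(im.shape,np.uint8)
            qq=cen+(q-cen)+s*np.sign(0)*0
            cv2.fillPoly(M,[np.round(q*16).astype(np.int32)],1,shift=4); return M
        M=mask(0); o=cv2.dilate(M,np.ones((9,9)))-M; i=cv2.erode(M,np.ones((3,3)))
        a=im[i>0]; b=im[o>0]
        c+= a.std()*1.0 - (b.mean()-a.mean())
    return c
def fit(views,g,yaw,bounds=((-.1,.3),(-.2,.2),(-.012,.012))):
    v=[(F,cv2.GaussianBlur(cv2.cvtColor(F["color"],cv2.COLOR_BGR2GRAY),(3,3),0).astype(float)) for F in views]
    r=differential_evolution(cost,bounds,args=(v,g,yaw),seed=1,maxiter=40,popsize=10,polish=False); return r
E
python3 - <<'E'
from fit import *
g=np.array([.393,-.2342,.1564])
for vs in (["s2"],["t2"],["s2","t2"]):
    r=fit([load(x) for x in vs],g,0.0); print(vs,r.x.round(4),r.fun)
E
```

```text
['s2'] [ 0.042  -0.0227 -0.0001] -37.10720786742376
['t2'] [ 0.0498 -0.0222 -0.0108] -24.33679757882085
['s2', 't2'] [ 0.0459 -0.0202 -0.0105] -56.24708971020408
```

Emit:
{"name": "step_arm", "arguments": {"rows": [[0,0,-0.04,0,0.0],[0,0,-0.079,0,0.0],[0,0,-0.079,0,0.0],[0,0,-0.079,0,0.0]]}}

```text
t: 4.9
eef_pos: [0.3934, -0.2341, 0.0589]
ee_rot: [-3.141, -0.002, -3.14]
force: [0.2, -0.5, -0.3]
width: 0.0224
gripper_force: 59.9
```

```bash
python3 - <<'E'
from fit import *
s=arm.get_state(); print(s['eef_pos'],s['force'])
f=grab("side","s3"); g=grab("top","t3")
G=s['eef_pos']+np.array([0,0,.019])
for vs in (["s3"],["t3"],["s3","t3"]):
    r=fit([load(x) for x in vs],G,0.0); print(vs,r.x.round(4),r.fun)
r.x=np.array([.045,-.02,0])
P=quadP(G,0,r.x)
def crop(F,x0,y0,w,h,k,Ps):
    a=cv2.resize(F["color"][y0:y0+h,x0:x0+w],None,fx=k,fy=k,interpolation=cv2.INTER_CUBIC)
    a=cv2.convertScaleAbs(a,alpha=1.6)
    for p in proj(F,Ps): cv2.circle(a,tuple(((p-[x0,y0])*k+(k-1)/2).astype(int).tolist()),4,(0,0,255),1)
    return a
a=crop(f,280,130,130,60,6,P); b=crop(g,340,150,80,90,6,P)
cv2.imwrite("pics/c4.png",np.vstack([a[:,:780],np.zeros((1,780,3),np.uint8)])); 
b=cv2.rotate(b,cv2.ROTATE_90_CLOCKWISE)[:239]; bb=np.zeros((239,780,3),np.uint8); bb[:,:b.shape[1]]=b[:, :780]
cv2.imwrite("pics/c4.png",np.vstack([a,bb])); print(a.shape,b.shape)
E
```

```text
[ 0.39336617 -0.23408057  0.05885954] [ 0.20155782 -0.48483305 -0.32466249]
['s3'] [-0.0066  0.075   0.0005] -39.855709149180704
['t3'] [-0.0048 -0.0287 -0.0098] -17.509747635707285
['s3', 't3'] [ 0.035  -0.0151 -0.0088] -52.25289005592506Traceback (most recent call last):
  File "<stdin>", line 8, in <module>
  File "fit.py", line 5, in quadP
    R=cv2.Rodrigues(np.array([0,0,yaw]))[0]@cv2.Rodrigues(np.array([0,pitch,0.]))[0]@cv2.Rodrigues(np.array([roll,0,0.]))[0]
      ~~~~~~~~~~~~~^^^^^^^^^^^^^^^^^^^^^
cv2.error: OpenCV(4.12.0) /io/opencv/modules/calib3d/src/calibration_base.cpp:151: error: (-210:Unsupported format or combination of formats) The matrices must have 32f or 64f data type in function 'Rodrigues'
```

```bash
cat >> fit.py <<'E'
def crop(F,x0,y0,w,h,k,Ps):
    a=cv2.resize(F["color"][y0:y0+h,x0:x0+w],None,fx=k,fy=k,interpolation=cv2.INTER_CUBIC)
    a=cv2.convertScaleAbs(a,alpha=1.6)
    for p in proj(F,Ps): cv2.circle(a,tuple(((p-[x0,y0])*k+(k-1)/2).astype(int).tolist()),4,(0,0,255),1)
    return a
E
python3 - <<'E'
from fit import *
f=load("s3"); g=load("t3"); G=np.array([.3934,-.2341,.0779])
P=quadP(G,0.0,(.045,-.02,0))
a=crop(f,280,130,130,55,6,P); b=cv2.rotate(crop(g,345,155,45,100,6,P),cv2.ROTATE_90_CLOCKWISE)
c=np.zeros((600,780,3),np.uint8); c[:330]=a; c[330:,:600]=b; cv2.imwrite("pics/c4.png",c)
E
```

```text
(no output)
```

View pics/c4.png

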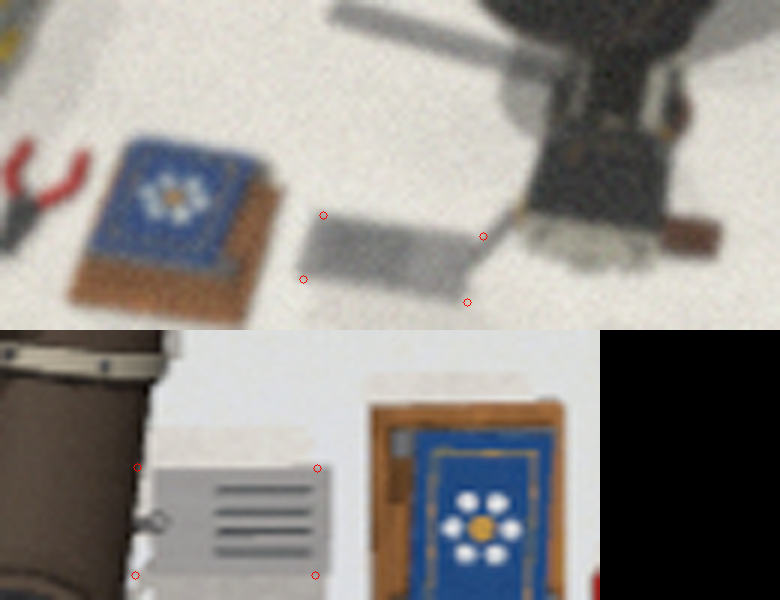

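Emit:
{"name": "step_arm", "arguments": {"rows": [[0.025,0,0,0,0],[0.05,0,0,0,0],[0.075,0,0,0,0],[0.09,0,0,0,0],[0.103,0,0,0,0],[0.103,0,0,0,0],[0.103,0,0.005,0,0]]}}

```text
t: 5.7
eef_pos: [0.495, -0.2344, 0.0633]
ee_rot: [3.141, -0.002, 3.141]
force: [-0.3, 0.8, -2.0]
width: 0.0226
gripper_force: 59.9
```

Emit:
{"name": "step_arm", "arguments": {"rows": [[0,0,0.005,0,0],[0,0,0.009,0,0],[0,0,0.013,0,0],[0,0,0.017,0,0],[0,0,0.021,0,0],[0,0,0.025,0,0],[0,0,0.03,0,0],[0,0,0.04,0,0],[0,0,0.05,0,0],[0,0,0.06,0,0],[0,0,0.06,0,0],[0,0,0.06,0,0]]}}

```text
t: 6.9
eef_pos: [0.4962, -0.2346, 0.1239]
ee_rot: [3.141, 0.001, 3.141]
force: [0.7, -0.3, -2.5]
width: 0.0227
gripper_force: 59.9
```

```bash
python3 - <<'E'
from fit import *
s=arm.get_state(); print(s['eef_pos'],s['force'],s['moment'])
f=grab("side","s4"); g=grab("top","t4")
G=s['eef_pos']+np.array([0,0,.019])
P=quadP(G,0.0,(.045,-.02,-.004))
a=crop(f,280,120,130,55,6,P); b=cv2.rotate(crop(g,345,145,45,100,6,P),cv2.ROTATE_90_CLOCKWISE)
c=np.zeros((600,780,3),np.uint8); c[:330]=a; c[330:,:600]=b; cv2.imwrite("pics/c5.png",c)
E
```

```text
[ 0.4962315  -0.23456724  0.12390847] [ 0.65025858 -0.29328843 -2.51666168] [-0.04475175  0.14324196 -0.01058405]
```

View pics/c5.png

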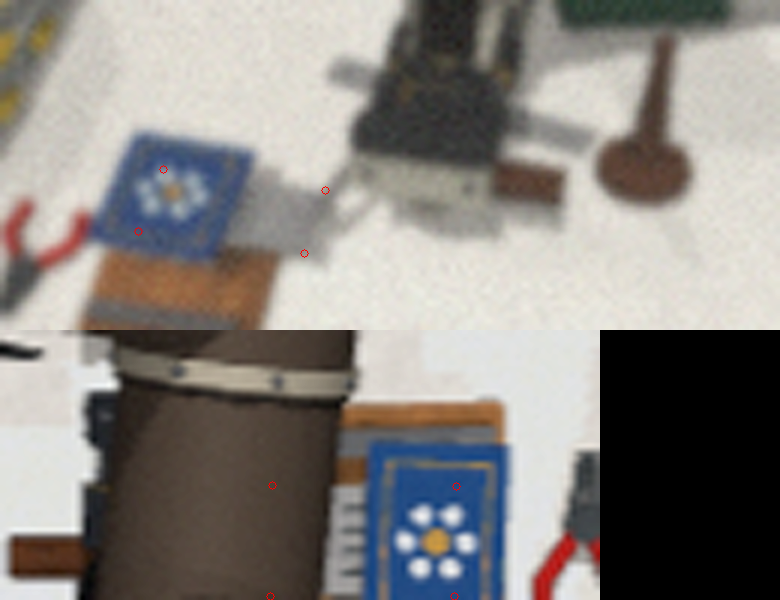

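```bash
cat > pose.py <<'E'
from h import *
from scipy.optimize import least_squares
def corners(F,roi,blue=True):
    x0,y0,x1,y1=roi; c=cv2.resize(F["color"][y0:y1,x0:x1],None,fx=4,fy=4,interpolation=cv2.INTER_CUBIC).astype(int)
    m=((c[...,0]-c[...,2]>40)).astype(np.uint8)
    m=cv2.morphologyEx(m,cv2.MORPH_CLOSE,np.ones((41,41)))
    ct=max(cv2.findContours(m,cv2.RETR_EXTERNAL,cv2.CHAIN_APPROX_NONE)[0],key=cv2.contourArea)
    h=cv2.convexHull(ct); 
    for e in np.linspace(.01,.2,60):
        q=cv2.approxPolyDP(h,e*cv2.arcLength(h,True),True)
        if len(q)<=4: break
    return q[:,0]/4.-.375+np.array([x0,y0])
def pose(obs,x0):
    """obs: list (F,4 px). match each observed corner to the nearest projected; x=[rvec,t] of panel_mid top face"""
    C=np.array([(.04,.055,.003),(.04,-.055,.003),(-.04,-.055,.003),(-.04,.055,.003)])
    def res(x):
        R=cv2.Rodrigues(x[:3])[0]; P=C@R.T+x[3:]; r=[]
        for F,q in obs:
            p=proj(F,P)
            for o in q: r+=list(p[np.argmin(((p-o)**2).sum(1))]-o)
        return np.array(r)
    s=least_squares(res,x0,loss="soft_l1",x_scale=[.1]*3+[.01]*3); return s.x,np.sqrt((s.fun**2).mean())
def show(x,rms):
    R=cv2.Rodrigues(x[:3])[0]; print("mid",x[3:].round(4),"z",R[:,2].round(3),"x",R[:,0].round(3),"rms",round(rms,2))
E
python3 - <<'E'
from pose import *
f=load("s4"); g=load("t4")
a=corners(f,(285,130,335,170)); b=corners(g,(340,140,420,215)); print(a.round(1).tolist(),b.round(1).tolist())
x0=np.array([0,.1,-.03,.66,-.235,.07])
for o in([(f,a)],[(f,a),(g,b)]): show(*pose(o,x0))
f=load("s3"); g=load("t3")   # check on the known level one
a=corners(f,(285,130,335,185)); b=corners(g,(340,140,420,215))
show(*pose([(f,a),(g,b)],np.array([0,0.01,-.03,.66,-.235,.04])))
E
```

```text
[[314.6, 147.9], [315.4, 148.1], [315.6, 148.9], [314.6, 148.9]] [[364.4, 160.6], [395.9, 161.6], [395.6, 183.1], [364.1, 182.6]]
mid [ 0.676  -0.2197  0.0611] z [0.138 0.167 0.976] x [ 0.984  0.085 -0.154] rms 0.45
mid [ 0.6745 -0.2441  0.029 ] z [0.463 0.278 0.841] x [ 0.884 -0.077 -0.461] rms 1.56
mid [ 0.6546 -0.2354  0.0289] z [-0.714 -0.175  0.678] x [0.673 0.095 0.733] rms 2.18
```

```bash
sed -i 's/m=((c.*/c=cv2.GaussianBlur(c.astype(np.float32),(9,9),0); m=((c[...,0]-c[...,2]>15)\&(c[...,0]>1.25*c[...,2])).astype(np.uint8)/; s/(41,41)/(25,25)/' pose.py
python3 - <<'E'
from pose import *
f=load("s4"); g=load("t4")
a=corners(f,(285,130,335,170)); b=corners(g,(340,140,420,215)); print(a.round(1).tolist(),b.round(1).tolist())
x0=np.array([0,.1,-.03,.66,-.235,.07])
for o in([(f,a)],[(f,a),(g,b)]): show(*pose(o,x0))
a=np.array([(137,133),(253,152),(215,262),(92,240)])/6-.4+np.array([280,120]); print(a.round(1).tolist()); show(*pose([(f,a),(g,b)],x0))
E
```

```text
[[302.6, 142.4], [321.1, 145.6], [314.6, 162.1], [295.1, 158.9]] [[364.1, 159.9], [396.1, 161.1], [396.1, 183.4], [363.4, 183.1]]
mid [ 0.6835 -0.3293  0.0087] z [-0.004 -0.002  1.   ] x [ 1.    -0.005  0.004] rms 0.06
mid [ 0.6597 -0.2349  0.0872] z [ 0.013 -0.061  0.998] x [ 1.     0.002 -0.013] rms 0.56
[[302.4, 141.8], [321.8, 144.9], [315.4, 163.3], [294.9, 159.6]]
mid [ 0.6591 -0.235   0.0869] z [ 0.005 -0.001  1.   ] x [ 1.     0.001 -0.005] rms 0.47
```

Emit:
{"name": "step_arm", "arguments": {"rows": [[-0.002,0.008,0.004,0,0],[-0.005,0.024,0.01,0,0],[-0.01,0.048,0.016,-0.002,0],[-0.017,0.08,0.02,-0.005,0],[-0.023,0.112,0.02,-0.01,0],[-0.03,0.144,0.02,-0.014,0],[-0.037,0.176,0.02,-0.018,0],[-0.043,0.208,0.02,-0.022,0],[-0.05,0.24,0.02,-0.026,0],[-0.056,0.272,0.02,-0.03,0],[-0.063,0.304,0.02,-0.034,0],[-0.07,0.336,0.02,-0.038,0],[-0.076,0.368,0.02,-0.042,0],[-0.083,0.4,0.02,-0.044,0],[-0.09,0.432,0.02,-0.044,0],[-0.096,0.464,0.02,-0.044,0],[-0.101,0.488,0.02,-0.044,0],[-0.104,0.5,0.02,-0.044,0],[-0.105,0.506,0.02,-0.044,0],[-0.105,0.506,0.02,-0.044,0]]}}

```text
t: 9.0
eef_pos: [0.3908, 0.2715, 0.1434]
ee_rot: [-3.141, -0.0, 3.098]
force: [0.3, -0.1, -2.0]
width: 0.0227
gripper_force: 59.9
```

```bash
cat > chk.py <<'E'
import sys
from pose import *
from fit import crop
def chk(n,x0,rs=(220,180,345,320),rt=(190,120,300,240)):
    s=arm.get_state(); print(s['t'],s['eef_pos'].round(4),s['ee_rot'].round(3),"F",s['force'].round(2),"M",s['moment'].round(3),"w",round(s['width'],4),"q6",s['q'][5].round(2))
    f=grab("side","s"+n); g=grab("top","t"+n)
    a=corners(f,rs); b=corners(g,rt); print(a.round(1).tolist(),b.round(1).tolist())
    x,r=pose([(f,a),(g,b)],np.array(x0)); show(x,r); return f,g,x
E
python3 - <<'E'
from chk import *
chk("5",[0,.05,-.07,.555,.264,.09])
E
```

```text
9.0 [0.3908 0.2715 0.1434] [-3.141 -0.     3.098] F [ 0.26 -0.12 -2.04] M [-0.084  0.097  0.074] w 0.0227 q6 -2.64
[[292.9, 245.6], [318.1, 251.6], [306.1, 283.1], [278.6, 275.9]] [[212.9, 185.6], [246.4, 187.9], [244.4, 211.4], [211.4, 209.4]]
mid [0.5549 0.2646 0.1054] z [ 0.024 -0.037  0.999] x [ 0.999 -0.047 -0.026] rms 0.47
```

Emit:
{"name": "step_arm", "arguments": {"rows": [[0,0,-0.01,0,0],[0,0,-0.025,0,0],[0,0,-0.04,0,0],[0,0,-0.05,0,0],[0,0,-0.05,0,0]]}}

```text
t: 9.6
eef_pos: [0.3905, 0.2699, 0.0919]
ee_rot: [-3.139, -0.002, 3.096]
force: [-0.8, -1.1, -1.7]
width: 0.0229
gripper_force: 59.9
```

Emit:
{"name": "step_arm", "arguments": {"rows": [[0,0,0,0,0],[0,0,0,0,0],[0,0,0,0,0]], "newtons": 20}}

```text
t: 9.9
eef_pos: [0.3914, 0.2717, 0.0942]
ee_rot: [3.141, 0.001, 3.097]
force: [-0.7, -0.2, -2.8]
width: 0.0233
gripper_force: 20.0
```

```bash
python3 - <<'E'
from chk import *
chk("6",[0,.05,-.05,.555,.264,.05])
E
```

```text
9.9 [0.3914 0.2717 0.0942] [3.141e+00 1.000e-03 3.097e+00] F [-0.71 -0.22 -2.82] M [ 0.007  0.155 -0.015] w 0.0233 q6 -2.64
[[293.6, 255.4], [318.4, 262.1], [306.6, 292.9], [280.4, 286.6]] [[216.6, 187.4], [248.6, 190.1], [246.4, 213.1], [214.6, 210.6]]
mid [0.554  0.2639 0.0533] z [ 0.043 -0.007  0.999] x [ 0.997 -0.058 -0.043] rms 0.42
```

Emit:
{"name": "step_arm", "arguments": {"rows": [[0,0,0,0,0],[0,0,0,0,0],[0,0,0,0,0]], "newtons": 10}}

```text
t: 10.3
eef_pos: [0.3912, 0.2715, 0.0937]
ee_rot: [3.141, 0.0, 3.098]
force: [0.3, -0.4, -2.2]
width: 0.0238
gripper_force: 10.0
```

```bash
python3 - <<'E'
from chk import *
chk("7",[0,.05,-.05,.555,.264,.05])
E
```

```text
10.3 [0.3912 0.2715 0.0937] [3.141 0.    3.098] F [ 0.28 -0.45 -2.25] M [ 0.019  0.057 -0.01 ] w 0.0238 q6 -2.64
[[298.1, 262.1], [321.9, 267.1], [310.4, 297.6], [285.1, 292.9]] [[217.6, 192.6], [249.4, 194.6], [246.9, 216.9], [215.4, 214.1]]
mid [0.5415 0.2649 0.029 ] z [ 0.169 -0.026  0.985] x [ 0.984 -0.056 -0.17 ] rms 0.49
```

Emit:
{"name": "step_arm", "arguments": {"rows": [[0,0,0,0,0],[0,0,0,0,0],[0,0,0,0,0],[-0.02,0.001,0,0,0],[-0.038,0.002,0,0,0],[-0.038,0.002,0,0,0],[-0.038,0.002,0,0,0]], "newtons": 60}}

```text
t: 11.1
eef_pos: [0.353, 0.2736, 0.0937]
ee_rot: [3.141, 0.0, 3.098]
force: [-0.3, 0.3, -1.9]
width: 0.0231
gripper_force: 60.0
```

```bash
python3 - <<'E'
from chk import *
f,g,x=chk("8",[0,.15,-.05,.535,.264,.03])
cv2.imwrite("pics/c8.png",np.vstack([crop(f,255,230,130,75,6,x[3:]),]))
E
```

```text
11.1 [0.353  0.2736 0.0937] [3.141 0.    3.098] F [-0.27  0.26 -1.89] M [-0.025  0.081 -0.053] w 0.0231 q6 -2.72
[[297.6, 262.1], [321.4, 269.1], [309.9, 299.6], [284.1, 292.9]] [[217.6, 191.6], [249.4, 194.1], [247.1, 216.4], [215.4, 213.9]]
mid [0.5439 0.2655 0.0239] z [ 0.03  -0.02   0.999] x [ 0.998 -0.063 -0.031] rms 0.5
```

View pics/c8.png

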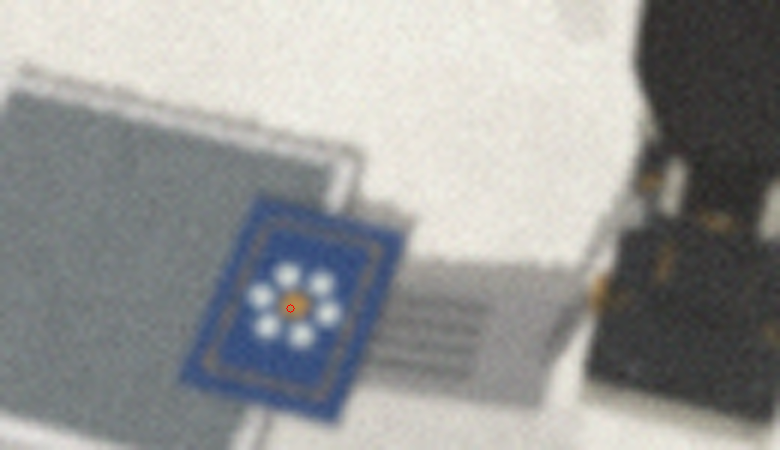

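Emit:
{"name": "step_arm", "arguments": {"rows": [[0,0,0.007,0,0],[0.002,0,0.015,0,0],[0.005,0,0.024,0,0],[0.008,0,0.032,0,0],[0.013,-0.001,0.039,0,0],[0.013,-0.001,0.039,0,0]]}}

```text
t: 11.8
eef_pos: [0.3672, 0.2729, 0.1338]
ee_rot: [3.14, 0.001, 3.097]
force: [0.4, 0.2, -2.4]
width: 0.0228
gripper_force: 60.0
```

```bash
python3 - <<'E'
from chk import *
f,g,x=chk("9",[0,.6,-.05,.555,.264,.05])
E
```

```text
11.8 [0.3672 0.2729 0.1338] [3.140e+00 1.000e-03 3.097e+00] F [ 0.38  0.21 -2.4 ] M [ 0.057  0.066 -0.024] w 0.0228 q6 -2.69
[[228.9, 179.6], [245.6, 191.9], [219.6, 238.6], [219.6, 179.6]] [[217.6, 190.6], [248.9, 192.6], [246.1, 209.9], [214.1, 207.6]]
mid [0.628  0.2511 0.3102] z [-0.255  0.233  0.938] x [ 0.322 -0.895  0.31 ] rms 15.33
```

```bash
python3 - <<'E'
from pose import *
f=load("s9"); g=load("t9"); a=corners(f,(255,225,345,310)); b=corners(g,(190,120,300,240)); print(a,b)
for p in(.4,.6): show(*pose([(f,a),(g,b)],np.array([0,p,-.05,.555,.264,.05])))
E
```

```text
[[314.125 258.625]
 [303.625 289.125]
 [283.875 293.375]
 [295.125 263.375]] [[217.625 190.625]
 [248.875 192.625]
 [246.125 209.875]
 [214.125 207.625]]
mid [0.5541 0.265  0.0445] z [ 0.628 -0.048  0.777] x [ 0.778 -0.004 -0.629] rms 0.46
mid [0.5541 0.265  0.0445] z [ 0.628 -0.048  0.777] x [ 0.778 -0.004 -0.629] rms 0.46
```

Emit:
{"name": "step_arm", "arguments": {"rows": [[0.006,0,0.0065,0,0],[0.0126,-0.009,0.0122,0.05,0],[0.02,-0.021,0.0168,0.12,0],[0.028,-0.033,0.0204,0.19,0],[0.0365,-0.034,0.0228,0.19,0],[0.045,-0.034,0.024,0.19,0],[0.054,-0.034,0.024,0.19,0],[0.062,-0.035,0.024,0.19,0],[0.07,-0.035,0.023,0.19,0],[0.07,-0.035,0.024,0.19,0],[0.07,-0.035,0.024,0.19,0],[0.07,-0.035,0.024,0.19,0]]}}

```text
t: 13.1
eef_pos: [0.4358, 0.2373, 0.1565]
ee_rot: [-3.141, -0.0, -2.996]
force: [-0.2, -0.1, -2.0]
width: 0.0227
gripper_force: 60.0
```

```bash
python3 - <<'E'
from chk import *
s=arm.get_state(); print(s['t'],s['eef_pos'].round(4),s['ee_rot'].round(3),s['force'].round(2))
f=grab("side","s10"); g=grab("top","t10")
c=np.zeros((600,780,3),np.uint8); c[:300,:520]=crop(f,225,225,130,75,4,[]) if False else cv2.convertScaleAbs(cv2.resize(f["color"][225:300,225:355],(520,300),interpolation=3),alpha=1.6)
c[300:,:400]=cv2.convertScaleAbs(cv2.resize(g["color"][140:215,190:290],(400,300),interpolation=3),alpha=1.6)
cv2.imwrite("pics/c10.png",c)
E
```

```text
13.1 [0.4358 0.2373 0.1565] [-3.141 -0.    -2.996] [-0.24 -0.08 -1.99]
```

View pics/c10.png

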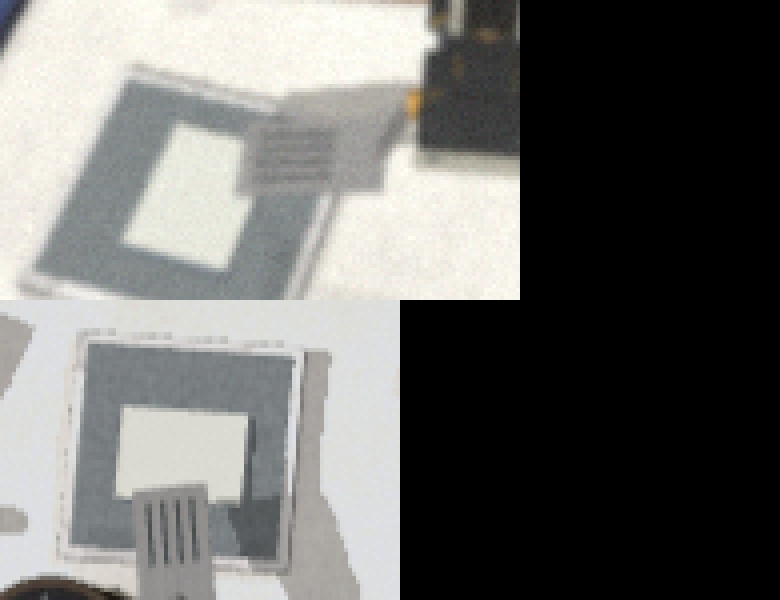

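Emit:
{"name": "step_arm", "arguments": {"rows": [[0,0,0.03,0.001,0],[0.01,-0.03,0.03,0.001,0],[0.022,-0.07,0.03,0.001,0],[0.034,-0.11,0.03,0.001,0],[0.047,-0.15,0.03,0.001,0],[0.06,-0.19,0.03,0.001,0],[0.072,-0.23,0.03,0.001,0],[0.08,-0.255,0.03,0.001,0],[0.084,-0.268,0.02,0.001,0],[0.084,-0.268,0,0.001,0],[0.084,-0.268,-0.03,0.001,0],[0.084,-0.268,-0.05,0.001,0],[0.084,-0.268,-0.05,0.001,0],[0.084,-0.268,-0.05,0.001,0]]}}

```text
t: 14.6
eef_pos: [0.5201, -0.0303, 0.1066]
ee_rot: [-3.141, -0.001, -2.994]
force: [0.1, 0.5, -1.7]
width: 0.0225
gripper_force: 60.0
```

```bash
python3 - <<'E'
from fit import *
s=arm.get_state(); print(s['t'],s['eef_pos'].round(4),s['ee_rot'].round(3),s['force'].round(2))
f=grab("side","s11"); g=grab("top","t11")
# white panel on the pad
for F,roi in((g,(205,150,268,208)),(f,(235,240,315,308))):
    x0,y0,x1,y1=roi; c=cv2.cvtColor(F["color"][y0:y1,x0:x1],cv2.COLOR_BGR2GRAY); m=(c>130).astype(np.uint8)
    n,l,st,ce=cv2.connectedComponentsWithStats(m)
    for i in range(1,n):
        if 100<st[i,4]<2500: print(st[i].tolist(), onz(F,ce[i]+[x0,y0],.028).round(4))
E
```

```text
14.6 [ 0.5201 -0.0303  0.1066] [-3.141e+00 -1.000e-03 -2.994e+00] [ 0.06  0.46 -1.74]
[0, 0, 6, 45, 167] [0.6633 0.3595 0.028 ]
[48, 0, 15, 48, 106] [0.6763 0.1673 0.028 ]
[14, 17, 33, 24, 650] [0.6343 0.2608 0.028 ]
[0, 0, 23, 44, 509] [0.7496 0.2222 0.028 ]
[26, 0, 54, 14, 412] [0.6013 0.1452 0.028 ]
[23, 17, 34, 34, 696] [0.6315 0.2645 0.028 ]
[65, 25, 15, 43, 335] [0.515  0.3017 0.028 ]
```

Emit:
{"name": "step_arm", "arguments": {"rows": [[0,0,-0.005,0,0],[0,0,-0.012,0,0],[0,0,-0.018,0,0],[0,0,-0.023,0,0],[0,0,-0.028,0,0],[0,0,-0.033,0,0],[0,0,-0.038,0,0],[0,0,-0.042,0,0],[0,0,-0.046,0,0],[0,0,-0.05,0,0],[0,0,-0.054,0,0],[0,0,-0.058,0,0],[0,0,-0.058,0,0],[0,0,-0.058,0,0]], "newtons": 15}}

```text
t: 16.1
eef_pos: [0.5203, -0.0306, 0.0486]
ee_rot: [-3.142, 0.0, -2.995]
force: [0.2, -0.3, -1.1]
width: 0.0234
gripper_force: 15.0
```

```bash
python3 - <<'E'
from fit import *
s=arm.get_state(); print(s['t'],s['eef_pos'].round(4),s['force'].round(2),s['moment'].round(3),s['width'])
f=grab("side","s12"); f0=load("side0")
# compare the blade/tail edges along the spatula with the first picture
r=(slice(190,235),slice(275,365))
A=cv2.cvtColor(f0["color"],6).astype(float); B=cv2.cvtColor(f["color"],6).astype(float)
d=np.abs(cv2.GaussianBlur(A-B,(5,5),0))[r]
for row in d[::4,::5].astype(int): print(*row)
E
```

```text
16.1 [ 0.5203 -0.0306  0.0486] [ 0.22 -0.32 -1.08] [-0.011 -0.19   0.022] 0.02337410529299049
4 6 6 5 5 5 4 5 5 7 96 104 105 105 68 32 4 3
3 4 7 5 5 5 4 4 3 17 104 105 106 104 79 7 2 3
1 3 5 5 4 5 5 4 4 30 50 51 59 61 50 7 1 4
1 4 5 5 2 4 4 3 2 33 11 12 13 13 12 2 1 3
0 3 3 2 2 2 3 1 0 7 6 4 0 7 5 2 0 4
3 4 4 3 4 2 3 1 0 11 21 23 20 14 6 2 0 4
5 3 3 4 4 3 2 2 0 1 2 0 2 2 0 0 1 4
6 3 2 2 3 0 0 0 3 0 0 0 3 3 2 0 0 4
5 4 5 4 4 4 2 3 2 0 2 2 1 0 1 2 0 5
7 5 5 6 5 6 4 5 5 4 3 4 3 3 3 2 3 4
6 7 5 6 5 6 6 6 5 4 6 1 1 3 2 5 5 5
6 6 6 4 4 5 6 6 5 6 5 0 3 5 4 3 4 5
```

Emit:
{"name": "step_arm", "arguments": {"rows": [[0,0,0,0,0.03],[0,0,0,0,0.04],[0,0,0,0,0.0876],[0,0,0,0,0.0876],[0,0,0,0,0.0876],[0,0,0,0,0.0876],[0,0,0,0,0.0876],[0,0,0,0,0.0876],[0,0,0.04,0,0.0876],[0,0,0.08,0,0.0876],[0,0,0.12,0,0.0876],[-0.03,-0.04,0.15,0,0.0876],[-0.05,-0.08,0.17,0,0.0876],[-0.08,-0.12,0.17,0,0.0876],[-0.1,-0.16,0.17,0,0.0876],[-0.1,-0.2,0.17,0,0.0876],[-0.1,-0.24,0.17,0,0.0876],[-0.1,-0.24,0.17,0,0.0876]]}}

```text
t: 17.95
eef_pos: [0.4195, -0.2741, 0.2184]
ee_rot: [-3.141, -0.0, -2.999]
force: [0.2, 0.8, -0.1]
width: 0.0877
gripper_force: 0.0
```

```bash
python3 - <<'E'
from fit import *
s=arm.get_state(); print(s['t'],s['eef_pos'].round(4),s['width'])
for n in("side","top"):
    f=grab(n,n+"13"); f0=load(n+"0")
    r=(slice(185,235),slice(275,365)) if n=="side" else (slice(155,245),slice(294,340))
    A=cv2.cvtColor(f0["color"],6).astype(np.float32)[r]; B=cv2.cvtColor(f["color"],6).astype(np.float32)[r]
    print(n,cv2.phaseCorrelate(A,B),"max diff",np.abs(cv2.GaussianBlur(A-B,(5,5),0)).max())
    G=lambda F:cv2.GaussianBlur(cv2.cvtColor(F["color"],6).astype(np.float32),(5,5),0)
    d=np.abs(G(f0)-G(f))>25
    nn,l,st,_=cv2.connectedComponentsWithStats(d.astype(np.uint8)); print([x[:].tolist() for x in st[1:] if x[4]>12])
E
```

```text
17.95 [ 0.4195 -0.2741  0.2184] 0.08772219908769244
side ((0.022451274273990407, -0.07790368043721685), 1.0369345270792643) max diff 20.632812
[[377, 0, 16, 12, 165], [415, 0, 9, 3, 21], [344, 0, 103, 102, 5308], [405, 0, 235, 272, 26636], [587, 58, 29, 62, 672], [406, 81, 3, 7, 14], [360, 84, 28, 62, 524], [613, 89, 13, 20, 59], [392, 94, 4, 7, 21], [403, 95, 10, 3, 25], [508, 100, 3, 8, 19], [399, 106, 15, 13, 143], [606, 115, 6, 9, 37], [375, 121, 13, 3, 28], [594, 131, 9, 11, 64], [564, 148, 8, 8, 31], [304, 160, 10, 6, 36], [503, 168, 4, 4, 14], [257, 257, 36, 35, 800], [511, 268, 7, 5, 28]]
top ((0.055690558479867036, -0.03745701301747317), 0.6827215773087961) max diff 101.49219
[[219, 166, 33, 25, 734], [375, 185, 8, 2, 15], [305, 199, 259, 201, 25017], [484, 217, 38, 17, 338], [604, 233, 8, 20, 99], [583, 237, 57, 136, 4227], [511, 239, 10, 9, 62], [527, 241, 5, 7, 26], [516, 246, 8, 8, 28], [537, 273, 39, 11, 153], [556, 283, 31, 21, 171], [218, 314, 130, 86, 3590], [353, 325, 5, 25, 70], [494, 329, 5, 8, 14], [564, 333, 3, 8, 20], [407, 348, 10, 3, 16], [283, 356, 7, 17, 62], [497, 358, 12, 9, 55], [271, 360, 8, 11, 38], [301, 366, 29, 8, 191], [303, 389, 5, 6, 26]]
```

```bash
python3 -c "
from station import arm; print(arm.job_done())"
```

```text
the job is handed in; nothing more can be done
None
```

Job handed in at about 18 s, verdict not shown: the panel lies flat, white back up, about 6 mm from the pad's centre; the spatula is back in its tray and no bystander moved. The moves allow no hand lean, so I set the panel's edge on the felt, tipped it over with the blade tip and made the brisk wrist turn a yaw during that push.

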